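Put the ultrasound probe in the UV box and ease its spring lid shut

ROBOT

A 7-joint arm with a two-finger parallel gripper is mounted at the origin on the work surface. World frame = base frame: x ahead of the robot, y to its left, z up, the work surface at z = 0. Lengths are in m, angles in rad, forces in N, time in s.
With the tool pointing down it reaches from about 0.4 to 0.875 m from the base axis. Payload 19.3 kg.
Tool frame: the origin (TCP) lies midway between the tips of the shut fingers; the grasp point (between the pads) lies 19 mm behind it; z points along the fingers, y is the line along which they close (so a half turn about z gives the same grasp; the last joint's range is limited). The gripper opens to 85 mm and grips with 20 to 120 N. Pads are 22 mm wide; open, the fingers measure 114 mm over their backs; the gripper's body (76 mm by 85 mm) begins 54 mm behind the grasp point. The pads swing forward as they close: fully open they stand 13 mm farther back than shut.
Start: joints at [1.046, 0.521, -0.036, 1.599, 0.021, 1.021, -0.113], TCP at [0.275, -0.561, 0.192] pointing down, gripper open.
Joint ranges: [-2.91, 2.91], [-0.3, 2.13], [-1.5, 1.42], [0.17, 2.43], [-1.26, 4.41], [0.16, 1.93], [-2.52, 2.52]. Speed limits (rad/s): [1.89, 1.89, 2.39, 2.39, 3.01, 3.01, 3.01].

INTERFACE

Orientations are given as [roll, pitch, yaw] about the fixed x, y, z axes, in that order (R = Rz(yaw) Ry(pitch) Rx(roll)).
In Python, from workcell import bot gives the robot as it stands.
- The arm moves only by the shell command python3 nudge.py [FORCE], which reads ROWS from standard input. ROWS is one flat JSON list of numbers that holds 1 to 5 rows one after another, with no inner brackets; each row has 7 numbers: the finger opening in m, then dx, dy, dz in m, then a rotation vector rx, ry, rz in rad; each row is the pose to reach, as a shift and turn from the pose commanded when the command began, along the tool's axes at that moment; what a row does not reach only later rows make up. A row lasts 1/8 s, in which the tool goes at most 0.0625 m and 0.188 rad, less where a joint would pass 70% of its speed; a pose out of reach is approached as far as the arm can. The fingers move at their own pace and stop on an object; FORCE is the grip in N (left out, the last holds). Time passes only in rows, so rows that do not move let the fingers close. It prints the time, the measured TCP pose, the force, the opening and the grip force at its end. Input that does not fit is refused with a message, and nothing moves.
- bot.observe(): the state, without advancing time (a new reading comes with each control period).
- bot.grab_frame(name): name is "scene" or "top" or "wrist"; returns the picture (384x512x3 uint8, blue, green, red); there is no depth.
- bot.calibration(name): a dict with "vfov" (degrees; the focal length in pixels is half the picture's height over the tangent of half this angle, whatever the lens; pixels are square), "cx", "cy" (the principal point, pixels), "dist_coeffs" ([k1, k2, p1, p2, k3] as OpenCV has them; the pictures are not rectified), "eye" and "attitude" of the camera in the world. Camera axes: x right, y down, z forward; pixel columns grow to the right and rows downward; lengths in m; the calibration is good to about 2 mm. A picture is of the moment at which its call begins: read the wrist's pose just before it. calibration takes no time and is no camera call; for the wrist camera it gives the pose at the moment of the call.
- bot.job_done(): hands the job in; it is judged then, once.
The state is a dict: "clock": time; "qpos": joint angles; "qd": joint speeds; "joint_efforts": joint torques, N m; "position": TCP position; "tool_rot": TCP orientation; "force": force on the tool from outside, world axes, zero at the start; "moment": the same for the moment, N m; "grip_width": finger opening in m; "finger_force": force on a finger pad.
Only numpy, scipy, OpenCV 4.12 (cv2) and the standard library are available. Lean on these libraries where they do the work, as an engineer would, in place of code of your own. Each camera call takes 0.05 s, during which the arm holds its last target. There are 200 camera calls.

TASK

Lay the wireless ultrasound probe in the cradle of the UV disinfection box, its wide head in the wide notch, setting it down rather than dropping it. Then take the open lid by its bar and ease it all the way shut against its spring without letting it slam, and only once it is shut press the start button fully down and let go. Leave the gel bottle and the computer mouse where they are.

Things in the scene. Friction and masses are not known exactly. Their poses are not given: they have to be found in the camera images.
- probe: Wireless ultrasound probe, white plastic, lying flat, 160 mm long, 0.15 to 0.31 kg. Origin at the centre of its underside; x runs along it to the wide head, z up. x = -80 to +30 mm: straight handle 40 mm wide, 30 mm thick; +25 to +75: head 60 mm wide, 32 mm thick; dark rubber face at +80. Grip it across the handle at the origin.
- probe_head (a point): Point in the head of the probe, 70 mm along the probe's x axis from its origin, 16 mm above its underside.
- uvbox: UV disinfection box, fixed: white open-topped box, outside 210 (x) by 140 (y) by 80 mm high, walls 5 mm; origin at the centre of its underside, turned by a yaw. Lid hinged along the +y rim. Two grey saddles across the inside hold the probe, 81 mm free between them for the fingers. Outside the +x end is a grey control pod, 64 (x) by 90 (y) by 55 mm high.
- cradle (a point): Where the probe's origin (centre of its underside) belongs: on the saddles' tops, 36 mm above the desk, at x = 0, y = -8 mm in the box's frame. Axes parallel to the box's: the probe's x axis lies along this x axis.
- wide_notch (a point): Middle of the wide notch for the head, on its saddle's top: x = +55, y = -8, z = 36 mm in the box's frame. 72 mm between its rounded cheeks, which stand 10 mm above the saddle; 24 mm long in x. The narrow notch for the handle (50 mm between cheeks) is at x = -50 mm.
- lid (a joint): Lid angle, rad: 0 shut, 2.3 leant back to its stop; starts at 2.15 to 2.3. A spring (0.10 N m shut, 0.15 open) and its 0.4 kg pull it shut; the hinge rubs a little (0.08 N m): beyond about 1.8 it stays where it is left, below about 1.6 it falls shut, and let go from over 10 mm at the bar it slams. Held nearly shut it pulls about 2 N at the bar. No latch: it stays shut by itself.
- lid_bar (a point): Middle of the lid's handle: round steel bar 12 mm thick, 100 mm long, parallel to the box's x axis, on two arms at its ends; gap of 57 mm between bar and lid edge. 205 mm from the hinge line. Lid shut: in front of the box (-y side), 84 mm above the desk. Can be pinched from above at every lid angle, fingers closing along the box's y; turns between the fingers.
- lid_hinge (a point): Middle of the lid's hinge line, which runs along the box's x axis at y = +70, z = 80 mm in the box's frame. At lid angle q the bar's middle is at x = 0, y = 70 - 205 cos q + 4 sin q, z = 80 + 205 sin q + 4 cos q (mm, box's frame).
- start (a joint): Travel of the start button in m: 0 up, 0.006 fully down (5 N); it springs back.
- start_top (a point): Centre of the top of the start button, a round white button of 28 mm diameter in a black housing on top of the control pod; it is pressed straight down.
- gel: Bystander: clear plastic gel bottle, 56 mm diameter, 170 mm high, origin at the centre of its underside.
- mouse: Bystander: black computer mouse, 105 by 60 by 33 mm, origin at the centre of its underside.

How it is judged:
On the way, in this order (a step that is already met when the one before it is completed fails the run):
1. the probe lies in the cradle, head in the wide notch, let go, with the lid still open (horizontal distance between probe and cradle below 0.02 m and height (world z) of probe between 0.03 and 0.041 m and angle between probe's own z axis and vertical below 0.1 rad and x of probe_head in the frame of uvbox above 0.045 m and contact force between the fingers and probe below 0.1 N and value of joint lid above 1.5 rad), for 0.2 s.
2. the lid is shut (value of joint lid below 0.03 rad), for 0.2 s.
3. the start button is pressed fully down (value of joint start above 0.0045 m), for 0.04 s.
At the end, for the whole second after the job is handed in: The lid is shut (within 0.03 rad), the button is up again (within 2 mm), and the probe rests flat on both saddles (underside 30 to 41 mm above the desk, tilted less than 0.1 rad), its middle within 20 mm of the cradle's point, its head towards the wide notch (value of joint lid below 0.03 rad and value of joint start below 0.002 m and horizontal distance between probe and cradle below 0.02 m and height (world z) of probe between 0.03 and 0.041 m and angle between probe's own z axis and vertical below 0.1 rad and x of probe_head in the frame of uvbox above 0.045 m and linear speed of probe below 0.02 m/s); the robot touches nothing.
It fails at once if the lid slams: it swings shut faster than 3.5 rad/s (velocity of joint lid below -3.5 rad/s).
It fails at once if the probe is dropped or thrown: faster than 0.6 m/s while the fingers do not hold it (linear speed of probe above 0.6 m/s and contact force between the fingers and probe below 0.1 N).
It fails at once if the start button is pressed while the lid is open (value of joint start above 0.003 m and value of joint lid above 0.1 rad).
It fails at once if the gel bottle or the mouse is moved more than 30 mm (distance of any of gel, mouse from where it was at the start of the episode above 0.03 m).
It also fails if it takes over 70 s, if anything falls off the work surface, if the arm or the gripper's body presses on something with over 40 N, if the wrist force passes 120 N, or if a joint passes its speed limit or range.

## Working session

There is one attempt and no reset: what is moved stays moved. The work goes in short steps, Python scripts to look and compute and a shell command to move; the robot and the scene stay as the last step left them, time stands still between calls to the robot, and variables do not carry over. Pictures are saved under pics/ and viewed, at most 10 in all, crops included, and the job is handed in when it is done.

```bash
ls; mkdir -p pics
python3 - <<'E'
from workcell import bot
import cv2
s=bot.observe();print(s)
for n in("scene","top"):
    cv2.imwrite(f"pics/{n}0.png",cv2.resize(bot.grab_frame(n),(800,600),interpolation=cv2.INTER_CUBIC));print(n,bot.calibration(n))
E
```

```text
nudge.py
pics
workcell.py
{'clock': 0.0, 'qpos': array([ 1.04581168,  0.52200728, -0.03629295,  1.59997867,  0.0211791 ,
        1.02107592, -0.11277856]), 'qd': array([-0.00054961,  0.00118747, -0.00049129, -0.00240467, -0.0010954 ,
        0.00049722, -0.00033943]), 'joint_efforts': array([-1.18580650e-03, -9.27086091e+01,  1.97972618e+00, -3.69924116e+01,
        1.79553987e-02,  8.21355439e-03,  1.04589310e-04]), 'position': array([ 0.27433835, -0.56117275,  0.19124083]), 'tool_rot': array([-3.14051026e+00,  7.52630383e-05,  4.54754818e-01]), 'force': array([0.56415794, 0.50284691, 0.08431526]), 'moment': array([0.01414581, 0.02885324, 0.01649772]), 'finger_force': 0.0, 'grip_width': 0.08528184354983258}
scene {'vfov': 53.489315967867114, 'cx': 250.3917056879246, 'cy': 199.82525830085982, 'dist_coeffs': array([-0.01379131,  0.        ,  0.        ,  0.        ,  0.        ]), 'eye': array([ 1.39607464, -0.64157204,  0.68250149]), 'attitude': array([-2.15067958, -0.01273933,  1.01090596])}
top {'vfov': 50.79484590822406, 'cx': 247.80380975350042, 'cy': 193.85387067749716, 'dist_coeffs': array([-0.06594733,  0.        ,  0.        ,  0.        ,  0.        ]), 'eye': array([ 0.50022086, -0.12803816,  1.04226211]), 'attitude': array([-2.99644415, -0.01313618, -1.59715167])}
```

View pics/top0.png

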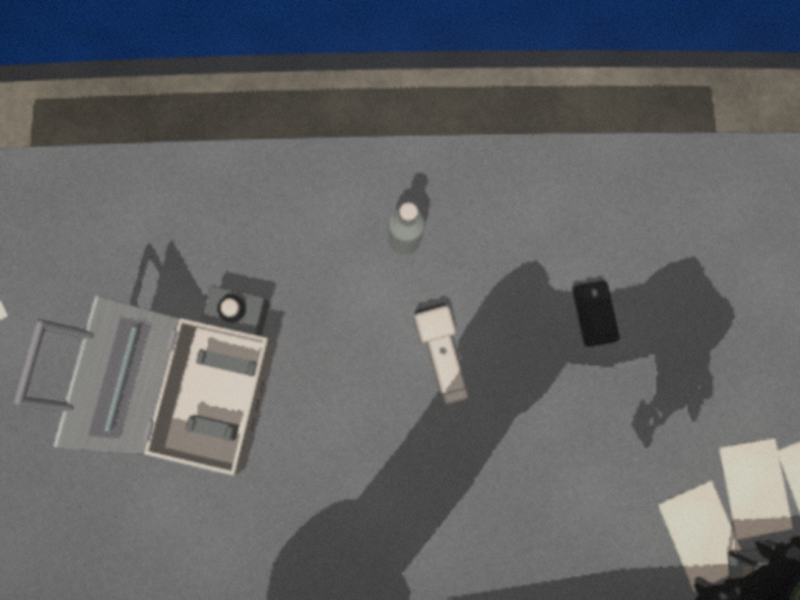

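View pics/scene0.png

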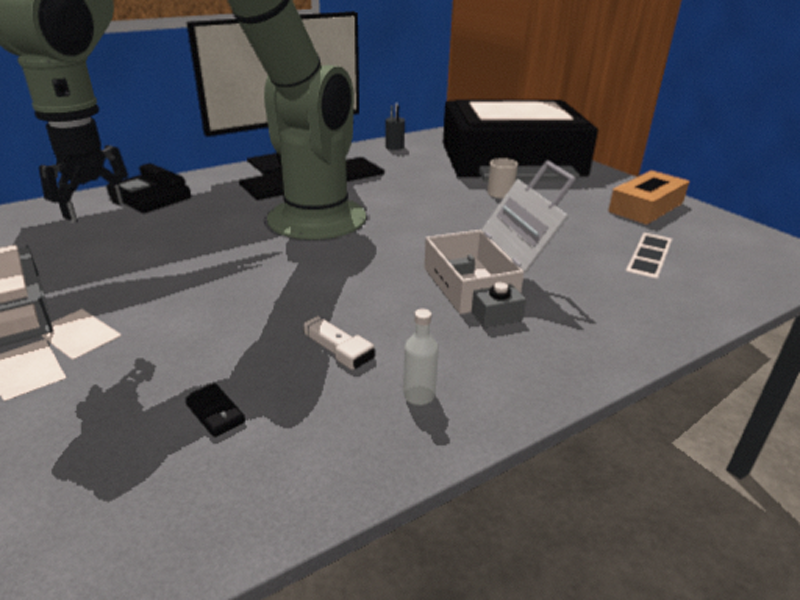

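The top view shows the box at the left (rim corners at about (180,320), (267,340), (234,473), (147,453) in the 800-wide picture), with its lid leaning left. The button is at (230,307), the probe runs from head (433,312) to tail (456,400), the gel bottle is at (406,235) and the mouse at (596,312). I'll enlarge the probe and box area next.

```bash
python3 - <<'E'
from workcell import bot
import cv2,numpy as np
f=np.mean([bot.grab_frame("top").astype(float) for _ in range(3)],0).astype(np.uint8)
cv2.imwrite("pics/crop1.png",cv2.resize(f[180:310,85:185],None,fx=4.5,fy=4.5,interpolation=cv2.INTER_CUBIC))
cv2.imwrite("pics/crop2.png",cv2.resize(f[185:265,255:315],None,fx=7,fy=7,interpolation=cv2.INTER_CUBIC))
E
cat > h.py <<'E'
import cv2,numpy as np
from scipy.spatial.transform import Rotation as Ro
from workcell import bot
def cam(name):
    c=bot.calibration(name);f=192/np.tan(np.radians(c["vfov"])/2)
    K=np.array([[f,0,c["cx"]],[0,f,c["cy"]],[0,0,1]]);return K,c["dist_coeffs"],Ro.from_euler('xyz',c["attitude"]),c["eye"]
def ray(name,px,z,C=None):
    K,d,R,e=C or cam(name)
    p=cv2.undistortPoints(np.array(px,float).reshape(-1,1,2),K,d)[:,0]
    v=R.apply(np.c_[p,np.ones(len(p))]);return e+v*((np.asarray(z)-e[2])/v[:,2])[:,None]
def proj(name,P,C=None):
    K,d,R,e=C or cam(name)
    return cv2.projectPoints(R.inv().apply(np.atleast_2d(P)-e),np.zeros(3),np.zeros(3),K,d)[0][:,0]
def totool(target,yaw=None):
    "shift in the tool's axes (commanded~measured) to world target; optional yaw turn"
    s=bot.observe();R=Ro.from_euler('xyz',s["tool_rot"])
    return R.inv().apply(np.array(target)-s["position"]),R,s
E
```

```text
(no output)
```

View pics/crop1.png

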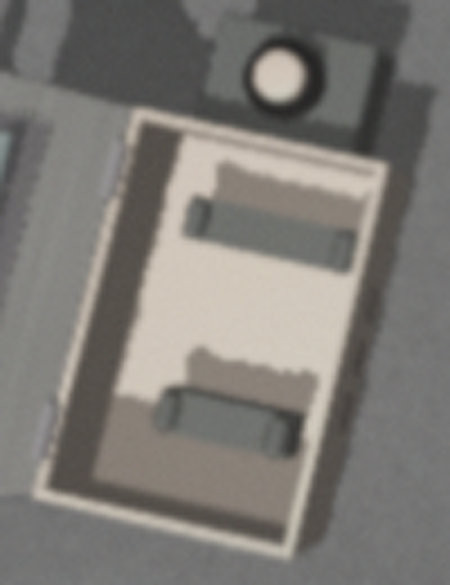

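View pics/crop2.png

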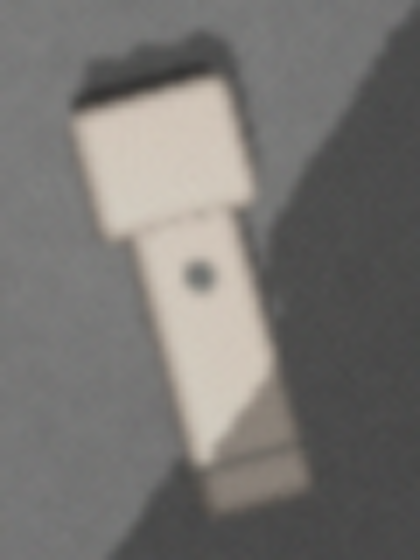

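Enlarged crops:
- **Box rim:** outer corners at crop (133,108), (388,160), (291,557) and (35,495). The wide saddle is near the button end.
- **Button:** (279,75).
- **Probe:** head front edge (75,108)–(225,75), head back (112,240)–(253,195), tail (212,515)–(312,483).

Run:
```python
from h import *
C=cam("top")
a=lambda p,s,o:(np.array(p)+.5)/s-.5+o
b=ray("top",a([[133,108],[388,160],[291,557],[35,495]],4.5,[85,180]),[.08]*4,C)
print("box",b.round(4),"sides",np.linalg.norm(b-np.roll(b,-1,0),axis=1).round(4))
bc=b.mean(0);x=(b[0]+b[1]-b[2]-b[3]);y=b[0]+b[3]-b[1]-b[2]
print("c",bc,"yawx",np.arctan2(x[1],x[0]),"yawy-90",np.arctan2(y[1],y[0])-np.pi/2)
yw=np.arctan2(x[1],x[0])
for z in(.06,.065,.07):
    bt=ray("top",a([[279,75]],4.5,[85,180]),[z],C)[0]; print("button",z,bt,Ro.from_euler('z',-yw).apply(bt-bc))
p=ray("top",a([[75,108],[225,75],[112,240],[253,195],[212,515],[312,483]],7,[255,185]),[.032,.032,.032,.032,.03,.03],C)
print(p.round(4));F=(p[0]+p[1])/2;H=(p[2]+p[3])/2;T=(p[4]+p[5])/2
d=F-T;print("len",np.linalg.norm(d),"yaw",np.arctan2(d[1],d[0]),"widths",np.linalg.norm(p[0]-p[1]),np.linalg.norm(p[4]-p[5]))
u=d/np.linalg.norm(d);print("origin from F",F-.075*u,"from T",T+.08*u,"H",H-.025*u)
# lid bar & bystanders
k=512/800
print("bar ends",ray("top",np.array([[40,322],[20,402]])*k,[.23]*2,C))
print("gel,mouse",ray("top",np.array([[408,212],[596,312]])*k,[.17,.033],C))
cr=bc+Ro.from_euler('z',yw).apply([0,-.008,0]);print("cradle",cr[:2])
for q in(2.3,2.15,1.5,1,.5,0):
    L=np.array([0,.07-.205*np.cos(q)+.004*np.sin(q),.08+.205*np.sin(q)+.004*np.cos(q)]);W=Ro.from_euler('z',yw).apply(L)+[bc[0],bc[1],0]
    print(q,W.round(4),np.hypot(*W[:2]).round(3),(proj("top",[W+Ro.from_euler('z',yw).apply([s,0,0]) for s in(.05,-.05)],C)/k).round(0).tolist())
```

```text
box [[0.6247 0.1774 0.08  ]
 [0.5936 0.0406 0.08  ]
 [0.3887 0.0915 0.08  ]
 [0.4226 0.2259 0.08  ]] sides [0.1402 0.2111 0.1385 0.2078]
c [0.50740126 0.13385567 0.08      ] yawx -0.2394747188092355 yawy-90 -0.2352756383301493
button 0.06 [0.64348545 0.10380201 0.06      ] [ 0.13932921  0.00308213 -0.02      ]
button 0.065 [0.64275619 0.10262188 0.065     ] [ 0.13890068  0.0017627  -0.015     ]
button 0.07 [0.64202693 0.10144174 0.07      ] [ 0.13847215  0.00044326 -0.01      ]
[[ 0.6308 -0.1888  0.032 ]
 [ 0.6414 -0.2435  0.032 ]
 [ 0.5828 -0.2006  0.032 ]
 [ 0.5977 -0.2518  0.032 ]
 [ 0.4844 -0.2329  0.03  ]
 [ 0.4947 -0.2689  0.03  ]]
len 0.1506486216494817 yaw 0.2327560633023209 widths 0.055645075629812975 0.03745139114553049
origin from F [ 0.56314152 -0.23345403  0.03100431] from T [ 0.56737519 -0.23245043  0.03106207] H [ 0.56594111 -0.23194528  0.0316681 ]
bar ends [[0.60446026 0.31398079 0.23      ]
 [0.50086352 0.33594572 0.23      ]]
gel,mouse [[ 0.75779266 -0.17601434  0.17      ]
 [ 0.62405555 -0.48507341  0.033     ]]
cradle [0.50550372 0.12608397]
2.3 [0.5571 0.3374 0.2302] 0.651 [[31.0, 321.0], [10.0, 396.0]]
2.15 [0.5514 0.3141 0.2494] 0.635 [[41.0, 324.0], [19.0, 400.0]]
1.5 [0.5215 0.1916 0.2848] 0.556 [[123.0, 343.0], [101.0, 424.0]]
1 [0.4985 0.0975 0.2547] 0.508 [[206.0, 361.0], [187.0, 441.0]]
0.5 [0.4818 0.029  0.1818] 0.483 [[271.0, 375.0], [254.0, 449.0]]
0 [0.4754 0.0027 0.084 ] 0.475 [[300.0, 381.0], [284.0, 447.0]]
```

Measurements match the given sizes: rim 140×210 mm, probe F–T 151 mm against 155 mm, lid bar at q≈2.16. The probe's origin is at about (0.565,-0.233) with yaw 0.233. The box is at (0.507,0.134) with yaw -0.237. I'll move above the probe.

```bash
echo '[0.085, 0.05, -0.02, 0, 0, 0, 0.05, 0.085, 0.1, -0.04, 0, 0, 0, 0.1, 0.085, 0.15, -0.06, 0, 0, 0, 0.15, 0.085, 0.2, -0.08, 0, 0, 0, 0.2, 0.085, 0.25, -0.1, 0.03, 0, 0, 0.2228]' | python3 nudge.py 40
cat > to.py <<'E'
import sys
from h import *
t=list(map(float,sys.argv[1:5])) # x y z yaw
d,R,s=totool(t[:3]);r=(R.inv()*Ro.from_euler('xyz',[np.pi,0,t[3]])).as_rotvec()
print("d",d.round(4),"|d|",np.linalg.norm(d).round(3),"r",r.round(4),"pos",s["position"].round(4),"rot",s["tool_rot"].round(3),"F",s["force"].round(1),"t",round(s["clock"],2),"w",round(s["grip_width"],4),"ff",round(s["finger_force"],1))
E
python3 to.py .565 -.2328 .13 .233
```

```text
clock: 0.88
position: [0.4573, -0.3612, 0.1632]
tool_rot: [3.139, -0.003, 0.231]
force: [1.7, -0.9, -1.2]
grip_width: 0.085
finger_force: 0.0
d [ 0.1341 -0.1005  0.0332] |d| 0.171 r [ 0.0029 -0.0026 -0.0024] pos [ 0.4573 -0.3612  0.1632] rot [ 3.139e+00 -3.000e-03  2.310e-01] F [ 1.7 -0.9 -1.2] t 0.88 w 0.085 ff 0.0
```

```bash
echo '[0.085, 0.045, -0.033, 0.01, 0, 0, 0, 0.085, 0.09, -0.067, 0.02, 0, 0, 0, 0.085, 0.134, -0.1, 0.033, 0, 0, 0, 0.085, 0.134, -0.1, 0.033, 0, 0, 0, 0.085, 0.134, -0.1, 0.033, 0, 0, 0]' | python3 nudge.py
python3 - <<'E'
from h import *
p=bot.calibration("wrist");f=bot.grab_frame("wrist")
C=cam("wrist")
R=Ro.from_euler('z',.233)
for P in([0,0,.03],[.075,.03,.032],[.075,-.03,.032],[-.08,.02,.03],[-.08,-.02,.03]):
    q=proj("wrist",R.apply(P)+[.565,-.2328,0],C)[0];cv2.circle(f,(int(round(q[0])),int(round(q[1]))),2,(0,0,255),-1)
q=proj("wrist",bot.observe()["position"],C)[0];print("tcp px",q)
cv2.imwrite("pics/w1.png",f)
E
python3 to.py .565 -.2328 .13 .233
```

```text
clock: 1.5
position: [0.5624, -0.2339, 0.1287]
tool_rot: [3.141, 0.001, 0.232]
force: [-0.9, -1.0, 0.3]
grip_width: 0.0851
finger_force: 0.0
tcp px [259.50664424 219.25122175]
d [ 0.0033 -0.0011 -0.0011] |d| 0.004 r [ 0.0004  0.0004 -0.002 ] pos [ 0.5621 -0.2346  0.1289] rot [3.141 0.    0.231] F [-0.4 -0.   0.1] t 1.55 w 0.0849 ff 0.0
```

View pics/w1.png

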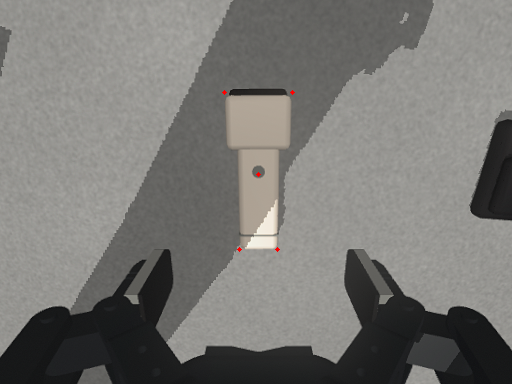

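The wrist view shows the probe centred at column 258, head front at row 95 and tail at row 249, with my predicted points within 3 px. I'll descend and grip.

```bash
echo '[0.085, 0.002, -0.001, 0.05, 0, 0, 0, 0.085, 0.002, -0.001, 0.1, 0, 0, 0, 0.085, 0.002, -0.001, 0.12, 0, 0, 0, 0.085, 0.002, -0.001, 0.128, 0, 0, 0, 0.085, 0.002, -0.001, 0.128, 0, 0, 0]' | python3 nudge.py 50
echo '[0, 0, 0, 0, 0, 0, 0, 0, 0, 0, 0, 0, 0, 0, 0, 0, 0, 0, 0, 0, 0, 0, 0, 0, 0, 0, 0, 0, 0, 0, 0, 0, 0, 0, 0]' | python3 nudge.py 50
```

```text
clock: 2.17
position: [0.5648, -0.2328, 0.0018]
tool_rot: [3.141, -0.001, 0.231]
force: [-0.9, 0.4, 0.8]
grip_width: 0.0852
finger_force: 0.0
clock: 2.8
position: [0.5643, -0.2323, 0.0008]
tool_rot: [-3.142, -0.0, 0.232]
force: [-0.7, 0.1, -0.2]
grip_width: -0.0001
finger_force: 0.0
```

The fingers closed on nothing, so I'll look.

Run:
```python
from h import *
f=bot.grab_frame("wrist");g=bot.grab_frame("top")
cv2.imwrite("pics/c3.png",np.hstack([cv2.resize(f,(400,300)),cv2.resize(g[150:300,230:430],(400,300))]))
print(bot.observe()["position"],bot.observe()["grip_width"],bot.observe()["finger_force"])
```

```text
[ 0.56431437 -0.23226189  0.00078702] -6.00393752445854e-05 0.0
```

View pics/c3.png

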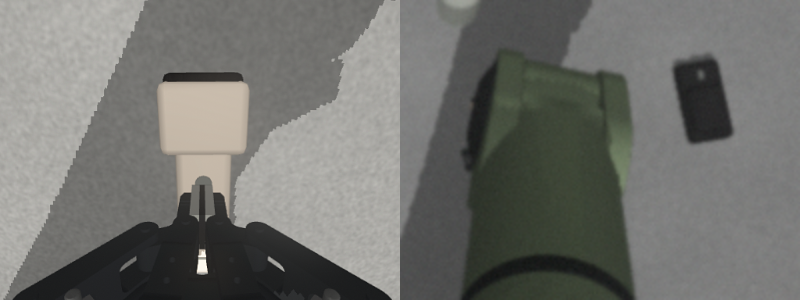

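Run:
```python
from h import *
C=cam("wrist");print(C[0][0,0],C[3],bot.calibration("wrist")["attitude"])
R=Ro.from_euler('z',.233)
for P in([0,0,.03],[.075,.03,.032],[.075,-.03,.032],[.025,.03,.032],[.025,-.03,.032],[.025,.02,.03],[.025,-.02,.03]):
    print(P,(proj("wrist",R.apply(P)+[.5637,-.2328,0],C)[0]*400/512).round(1))
print("tcp",proj("wrist",bot.observe()["position"],C)[0]*400/512)
print(bot.observe())
```

```text
305.66376389460675 [ 0.64253502 -0.21310397  0.18416846] [ 2.82007897e+00  7.11354302e-04 -1.33870280e+00]
[0, 0, 0.03] [203.4 188.6]
[0.075, 0.03, 0.032] [154.9  80.8]
[0.075, -0.03, 0.032] [252.2  80.8]
[0.025, 0.03, 0.032] [159.4 157. ]
[0.025, -0.03, 0.032] [247.6 156.9]
[0.025, 0.02, 0.03] [174.4 156. ]
[0.025, -0.02, 0.03] [232.5 155.9]
tcp [202.75461306 171.28845397]
{'clock': 2.9, 'qpos': array([ 0.32740701,  0.74718904, -0.05003649,  1.76392338,  0.05754694,
        0.63194906, -1.09464535]), 'qd': array([ 0.00023297,  0.00153302,  0.00045104,  0.00052698,  0.00025946,
       -0.00011363,  0.0002703 ]), 'joint_efforts': array([-2.04757889e-03, -1.01571035e+02,  2.31909111e+00, -2.56168842e+01,
        1.21053934e-02,  3.67582034e-03,  1.41115779e-04]), 'position': array([ 0.56431437, -0.23226189,  0.00078702]), 'tool_rot': array([-3.14155280e+00,  4.05312447e-05,  2.31918086e-01]), 'force': array([-0.56360548, -0.22496641, -0.12416451]), 'moment': array([-0.0438952 ,  0.0130421 ,  0.04554454]), 'finger_force': 0.0, 'grip_width': -6.00393752445854e-05}
```

Run:
```python
from h import *
f=bot.grab_frame("wrist");g=bot.grab_frame("scene")
p=bot.observe()["position"];C=cam("scene")
q=proj("scene",[p,p+[0,0,.03]],C);print(q)
u,v=q[0].astype(int);x0=max(u-50,0);y0=v-60
print(x0,y0)
cv2.imwrite("pics/c4.png",np.hstack([cv2.resize(g[y0:y0+100,x0:x0+100],(400,400),interpolation=cv2.INTER_CUBIC),cv2.resize(f[184:384,160:360],(400,400))]))
```

```text
[[215.90386205 221.12004342]
 [215.52948745 212.95458672]]
165 161
```

View pics/c4.png

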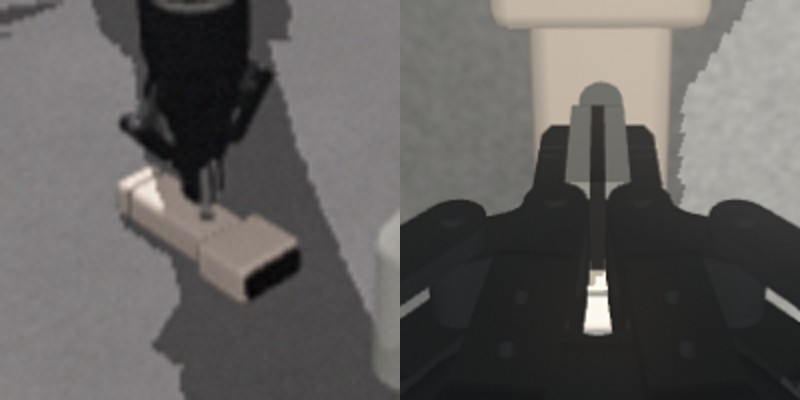

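The scene view shows the closed fingertips above the handle, with the tip at full px (217,210), although the reported TCP z is 0. In the wrist view the tip is at (260,236) against a predicted TCP at (260,219). So the real tips sit well behind the reported TCP. I'll quantify that offset.

Run:
```python
from h import *
s=bot.observe();p=s["position"];Cw=cam("wrist");Cs=cam("scene")
for L in(0,.01,.02,.03,.035,.04,.05): print(L,proj("wrist",p+[0,0,L],Cw)[0].round(1),proj("scene",p+[0,0,L],Cs)[0].round(1))
```

```text
0 [259.5 219.2] [215.9 221.1]
0.01 [259.5 225.7] [215.8 218.4]
0.02 [259.6 232.9] [215.7 215.7]
0.03 [259.7 240.8] [215.5 213. ]
0.035 [259.7 245.1] [215.5 211.6]
0.04 [259.7 249.7] [215.4 210.2]
0.05 [259.8 259.7] [215.3 207.4]
```

```bash
echo '[0, 0, 0, 0.0015, 0, 0, 0, 0, 0, 0, 0.0015, 0, 0, 0]' | python3 nudge.py | grep -E "pos|force:"; echo '[0, 0, 0, 0.0015, 0, 0, 0, 0, 0, 0, 0.0015, 0, 0, 0]' | python3 nudge.py | grep -E "pos|force:";echo '[0, 0, 0, 0.0015, 0, 0, 0, 0, 0, 0, 0.0015, 0, 0, 0]' | python3 nudge.py | grep -E "pos|force:"
```

```text
position: [0.5642, -0.2322, -0.0009]
force: [-0.5, 0.5, 1.0]
finger_force: 0.0
position: [0.5642, -0.2322, -0.0024]
force: [-0.2, -0.4, 0.2]
finger_force: 0.0
position: [0.5642, -0.2322, -0.0038]
force: [0.7, 0.1, 1.4]
finger_force: 0.0
```

```bash
echo '[0, 0, 0, 0.0015, 0, 0, 0, 0, 0, 0, 0.0015, 0, 0, 0]' | python3 nudge.py | grep -E "pos|force:"; echo '[0, 0, 0, 0.0015, 0, 0, 0, 0, 0, 0, 0.0015, 0, 0, 0]' | python3 nudge.py | grep -E "pos|force:";echo '[0, 0, 0, 0.0015, 0, 0, 0, 0, 0, 0, 0.0015, 0, 0, 0]' | python3 nudge.py | grep -E "pos|force:"
```

```text
position: [0.5642, -0.2323, -0.0053]
force: [-0.4, -0.6, -0.5]
finger_force: 0.0
position: [0.5643, -0.2322, -0.0068]
force: [-0.0, 0.1, 0.8]
finger_force: 0.0
position: [0.5643, -0.2322, -0.0083]
force: [-0.2, 0.0, -0.0]
finger_force: 0.0
```

```bash
for i in 1; do echo '[0, 0, 0, 0.0015, 0, 0, 0, 0, 0, 0, 0.0015, 0, 0, 0]' | python3 nudge.py | grep -E "pos|^force:"; echo '[0, 0, 0, 0.0015, 0, 0, 0, 0, 0, 0, 0.0015, 0, 0, 0]' | python3 nudge.py | grep -E "pos|^force:";echo '[0, 0, 0, 0.0015, 0, 0, 0, 0, 0, 0, 0.0015, 0, 0, 0]' | python3 nudge.py | grep -E "pos|^force:"; done
python3 - <<'E'
from h import *
f=bot.grab_frame("wrist");g=bot.grab_frame("scene")
x0,y0=165,161
cv2.imwrite("pics/c5.png",np.hstack([cv2.resize(g[y0:y0+100,x0:x0+100],(400,400),interpolation=cv2.INTER_CUBIC),cv2.resize(f[184:384,160:360],(400,400))]))
E
```

```text
position: [0.5644, -0.2323, -0.0094]
force: [-2.2, 0.0, 7.7]
position: [0.5645, -0.2324, -0.0095]
force: [-10.3, 4.7, 32.9]
position: [0.5646, -0.2325, -0.0097]
force: [-18.3, 7.3, 59.8]
```

View pics/c5.png

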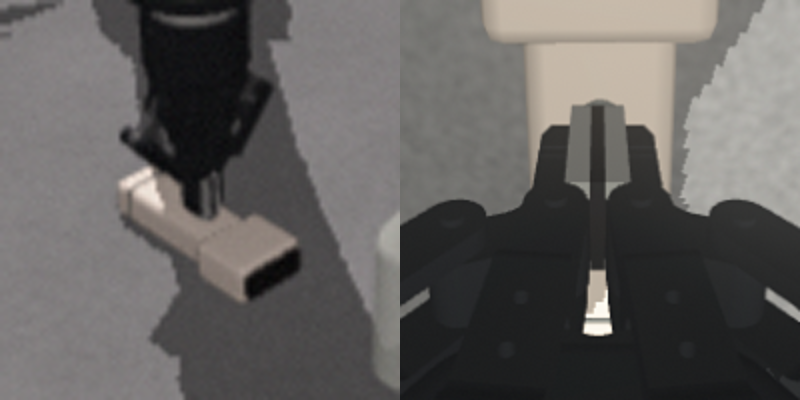

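Contact with the handle top (z=0.030) came at a reported z of -0.0093, so the real tips are 39 mm behind the reported TCP. From here I'll subtract 39 mm from every height. Next: lift, open, go down and grip.

```bash
echo '[0, 0, 0, -0.02, 0, 0, 0, 0.085, 0, 0, -0.02, 0, 0, 0, 0.085, 0, 0, -0.02, 0, 0, 0, 0.085, 0, 0, -0.02, 0, 0, 0, 0.085, 0, 0, -0.02, 0, 0, 0]' | python3 nudge.py | grep -E "pos|force|wid"
echo '[0.085, 0, 0, 0.02, 0, 0, 0, 0.085, 0, 0, 0.035, 0, 0, 0, 0.085, 0, 0, 0.043, 0, 0, 0, 0.085, 0, 0, 0.043, 0, 0, 0]' | python3 nudge.py | grep -E "pos|force|wid"
echo '[0, 0, 0, 0, 0, 0, 0, 0, 0, 0, 0, 0, 0, 0, 0, 0, 0, 0, 0, 0, 0, 0, 0, 0, 0, 0, 0, 0, 0, 0, 0, 0, 0, 0, 0]' | python3 nudge.py 50| grep -E "pos|force|wid"
```

```text
position: [0.5641, -0.2322, 0.0068]
force: [0.3, 0.3, -0.2]
grip_width: 0.0724
finger_force: 0.0
position: [0.5638, -0.2321, -0.0366]
force: [-0.0, 0.1, -0.3]
grip_width: 0.0851
finger_force: 0.0
position: [0.5647, -0.2324, -0.0351]
force: [-1.7, -0.6, 5.8]
grip_width: 0.0393
finger_force: 51.3
```

The probe is held: width 39 mm at 51 N. I'll lift it and carry it over.

```bash
echo '[0, 0, 0, -0.01, 0, 0, 0, 0, 0, 0, -0.05, 0, 0, 0, 0, 0, 0, -0.1, 0, 0, 0, 0, 0, 0, -0.14, 0, 0, 0, 0, 0, 0, -0.14, 0, 0, 0]' | python3 nudge.py | grep -E "pos|force|wid"; python3 to.py .5055 .1261 .10 -.237
```

```text
position: [0.5659, -0.2329, 0.1079]
force: [-0.1, -0.3, -4.5]
grip_width: 0.039
finger_force: 51.4
d [ 0.0236 -0.3633  0.007 ] |d| 0.364 r [ 0.0017 -0.0051  0.4688] pos [ 0.5659 -0.2329  0.1079] rot [ 3.139 -0.005  0.232] F [-0.1 -0.3 -4.5] t 7.72 w 0.039 ff 51.4
```

```bash
echo '[0, 0.003, -0.04, 0, 0, 0, 0.06, 0, 0.006, -0.09, 0, 0, 0, 0.12, 0, 0.01, -0.14, 0, 0, 0, 0.2, 0, 0.013, -0.19, 0, 0, 0, 0.28, 0, 0.016, -0.24, 0, 0, 0, 0.35]' | python3 nudge.py | grep -E "pos|force|wid"; python3 to.py .5055 .1261 .10 -.237
```

```text
position: [0.5237, 0.0065, 0.1037]
force: [0.9, 0.6, -2.7]
grip_width: 0.039
finger_force: 51.4
d [-0.0325 -0.1166  0.0037] |d| 0.121 r [0.0003 0.001  0.1164] pos [0.5237 0.0065 0.1037] rot [ 3.141e+00  1.000e-03 -1.210e-01] F [ 0.9  0.6 -2.7] t 8.35 w 0.039 ff 51.4
```

```bash
echo '[0, -0.01, -0.04, 0, 0, 0, 0.04, 0, -0.02, -0.08, 0, 0, 0, 0.08, 0, -0.0325, -0.1166, 0.003, 0, 0, 0.1164, 0, -0.0325, -0.1166, 0.003, 0, 0, 0.1164, 0, -0.0325, -0.1166, 0.003, 0, 0, 0.1164]' | python3 nudge.py | grep -E "pos|force|wid"; python3 to.py .5055 .1261 .10 -.237
python3 - <<'E'
from h import *
f=bot.grab_frame("wrist");C=cam("wrist");R=Ro.from_euler('z',-.237);c=np.array([.5074,.1339,0])
def d(P,col):
    q=proj("wrist",R.apply(P)+c,C)[0]
    if max(abs(q))<900: cv2.circle(f,(int(round(q[0])),int(round(q[1]))),2,col,-1)
for P in([.105,.07,.08],[.105,-.07,.08],[-.105,.07,.08],[-.105,-.07,.08],[.055,.028,.046],[.055,-.044,.046]): d(P,(0,0,255))
d([.137,0,.065],(0,255,0))
g=bot.grab_frame("top")
cv2.imwrite("pics/w2.png",f)
E
```

```text
position: [0.5059, 0.124, 0.1009]
force: [0.7, -0.1, -2.0]
grip_width: 0.0392
finger_force: 51.4
d [-0.0009 -0.002   0.0009] |d| 0.002 r [0.0009 0.0006 0.0028] pos [0.5059 0.124  0.1009] rot [ 3.141e+00  1.000e-03 -2.340e-01] F [ 0.7 -0.1 -2. ] t 8.97 w 0.0392 ff 51.4
```

View pics/w2.png

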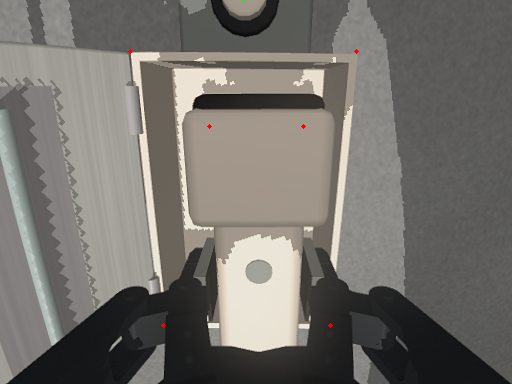

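The wrist view shows the rim corners at (131,53) and (357,52), within 2 px of prediction. The probe's head is centred on the wide notch. Lowering now.

```bash
echo '[0, -0.001, -0.002, 0.03, 0, 0, 0, 0, -0.001, -0.002, 0.06, 0, 0, 0, 0, -0.001, -0.002, 0.08, 0, 0, 0, 0, -0.001, -0.002, 0.09, 0, 0, 0, 0, -0.001, -0.002, 0.093, 0, 0, 0]' | python3 nudge.py | grep -E "pos|force|wid"
echo '[0, 0, 0, 0.002, 0, 0, 0, 0, 0, 0, 0.003, 0, 0, 0, 0, 0, 0, 0.003, 0, 0, 0]' | python3 nudge.py | grep -E "pos|force|wid"; echo '[0, 0, 0, 0.001, 0, 0, 0, 0, 0, 0, 0.001, 0, 0, 0]' | python3 nudge.py | grep -E "pos|force|wid";  echo '[0, 0, 0, 0.001, 0, 0, 0, 0, 0, 0, 0.001, 0, 0, 0]' | python3 nudge.py | grep -E "pos|force|wid"; python3 to.py .5055 .1261 .10 -.237
```

```text
position: [0.5058, 0.1262, 0.0081]
force: [0.6, -1.0, -2.8]
grip_width: 0.0397
finger_force: 51.5
position: [0.5059, 0.1269, 0.0056]
force: [-0.4, 0.1, -2.4]
grip_width: 0.0391
finger_force: 51.5
position: [0.5057, 0.1268, 0.0043]
force: [0.4, -0.7, -2.6]
grip_width: 0.0393
finger_force: 51.5
position: [0.5056, 0.1268, 0.0032]
force: [0.1, -0.3, -2.6]
grip_width: 0.0393
finger_force: 51.5
d [ 0.      0.0007 -0.0968] |d| 0.097 r [0.0001 0.0001 0.0026] pos [0.5056 0.1268 0.0032] rot [ 3.142  0.    -0.234] F [ 0.1 -0.3 -2.6] t 10.57 w 0.0393 ff 51.5
```

```bash
echo '[0, 0, 0, 0.001, 0, 0, 0, 0, 0, 0, 0.001, 0, 0, 0]' | python3 nudge.py | grep -E "pos|force"; echo '[0, 0, 0, 0.001, 0, 0, 0, 0, 0, 0, 0.001, 0, 0, 0]' | python3 nudge.py | grep -E "pos|force";  echo '[0, 0, 0, 0.0007, 0, 0, 0, 0, 0, 0, 0.0007, 0, 0, 0]' | python3 nudge.py | grep -E "pos|force"
```

```text
position: [0.5056, 0.1267, 0.0022]
force: [0.3, -0.3, -3.2]
finger_force: 51.5
position: [0.5056, 0.1268, 0.0012]
force: [0.5, -0.7, -3.1]
finger_force: 51.5
position: [0.5057, 0.1268, 0.0009]
force: [-1.7, -0.7, 5.4]
finger_force: 52.5
```

Contact came at the expected height. I'll open to 60 mm only, because the walls leave little room, and then rise.

```bash
echo '[0.06, 0, 0, 0, 0, 0, 0, 0.06, 0, 0, 0, 0, 0, 0, 0.06, 0, 0, 0, 0, 0, 0, 0.06, 0, 0, 0, 0, 0, 0]' | python3 nudge.py | grep -E "pos|force|wid"; echo '[0.06, 0, 0, -0.02, 0, 0, 0, 0.06, 0, 0, -0.06, 0, 0, 0, 0.06, 0, 0, -0.12, 0, 0, 0, 0.06, 0, 0, -0.18, 0, 0, 0, 0.06, 0, 0, -0.23, 0, 0, 0]' | python3 nudge.py | grep -E "pos|force|wid";echo '[0.06, 0, 0, 0, 0, 0, 0]' | python3 nudge.py| grep -E "pos"
python3 - <<'E'
from h import *
f=bot.grab_frame("wrist");C=cam("wrist");R=Ro.from_euler('z',-.237);c=np.array([.5074,.1339,0])
def d(P,col):
    q=proj("wrist",R.apply(P)+c,C)[0]
    if max(abs(q))<900: cv2.circle(f,(int(round(q[0])),int(round(q[1]))),2,col,-1)
for P in([.075,.022,.068],[.075,-.038,.068],[-.08,.012,.066],[-.08,-.028,.066],[0,-.008,.066]): d(P,(0,0,255))
for z in (.06,.07):d([.1385,.0005,z],(0,255,0))
g=bot.grab_frame("top")[190:310,0:160]
cv2.imwrite("pics/w3.png",np.hstack([cv2.resize(f,(400,300)),cv2.resize(g,(400,300),interpolation=cv2.INTER_CUBIC)]))
E
```

```text
position: [0.5057, 0.1268, 0.0006]
force: [0.0, -0.2, -0.1]
grip_width: 0.0601
finger_force: 0.0
position: [0.5057, 0.1268, 0.2331]
force: [0.4, -0.1, -0.2]
grip_width: 0.0602
finger_force: 0.0
position: [0.5073, 0.1272, 0.2342]
```

View pics/w3.png

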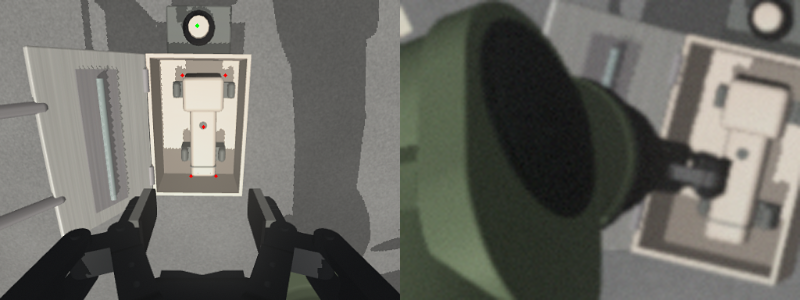

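The probe lies in the cradle, with the predicted points on its corners at (181,76), (226,76), (190,176) and (216,176). Next, the lid bar (q≈2.15).

```bash
python3 to.py .5514 .3141 .27 -.237
cat > bar.py <<'E'
import sys
from h import *
# deltas in tool axes from the measured pose to bar positions at lid angles given
yw=-.237;c=np.array([.5074,.1339,0]);Z=.058
B=lambda q:Ro.from_euler('z',yw).apply([0,.07-.205*np.cos(q)+.004*np.sin(q),.08+.205*np.sin(q)+.004*np.cos(q)])+c-[0,0,Z]
if __name__=="__main__":
    s=bot.observe();R=Ro.from_euler('xyz',s["tool_rot"])
    l=Ro.from_euler('z',-yw).apply(s["position"]+[0,0,Z]-c)
    print("box-frame grasp",l.round(4),"q",round(np.arctan2(l[2]-.08,.07-l[1]),3),"radius",np.hypot(l[2]-.08,.07-l[1]).round(4),"F",s["force"].round(1),"ff",round(s["finger_force"],1),"w",round(s["grip_width"],4),"t",round(s["clock"],2))
    for q in map(float,sys.argv[1:]): print(q,R.inv().apply(B(q)-s["position"]).round(4))
E
```

```text
d [ 0.0011 -0.1928 -0.0392] |d| 0.197 r [-0.0004 -0.0004  0.0026] pos [0.5056 0.1268 0.2307] rot [-3.141 -0.    -0.234] F [-0.1  0.7 -1. ] t 12.68 w 0.0602 ff 0.0
```

```bash
echo '[0.075, 0, -0.04, -0.02, 0, 0, 0, 0.075, 0, -0.09, -0.04, 0, 0, 0, 0.075, 0, -0.14, -0.04, 0, 0, 0, 0.075, 0.001, -0.193, -0.04, 0, 0, 0, 0.075, 0.001, -0.193, -0.04, 0, 0, 0]' | python3 nudge.py 25 | grep -E "pos|force|wid"; echo '[0.075, 0, 0, 0, 0, 0, 0, 0.075, 0, 0, 0, 0, 0, 0]' | python3 nudge.py | grep pos
python3 - <<'E'
from h import *
from bar import B
# check the bar in the wrist picture: dark/bright profile along predicted bar-normal
f=cv2.cvtColor(bot.grab_frame("wrist"),cv2.COLOR_BGR2GRAY);C=cam("wrist");R=Ro.from_euler('z',-.237)
for q in(2.1,2.15,2.2,2.25,2.3):
    print(q,[proj("wrist",B(q)+[0,0,.058]+R.apply([x,0,0]),C)[0].round(0).tolist() for x in(-.045,0,.045)])
for x in (0.02,.045):
    u,v=proj("wrist",B(2.15)+[0,0,.058]+R.apply([x,0,0]),C)[0].astype(int)
    print("row",v,"cols from",u-48,cv2.blur(f,(1,3))[v,u-48:u+49:3].tolist())
E
python3 bar.py 2.15
```

```text
position: [0.5503, 0.3181, 0.2678]
force: [-0.1, -1.0, -0.7]
grip_width: 0.075
finger_force: 0.0
position: [0.5515, 0.313, 0.2703]
2.1 [[269.0, 267.0], [270.0, 211.0], [271.0, 147.0]]
2.15 [[257.0, 263.0], [257.0, 208.0], [258.0, 146.0]]
2.2 [[247.0, 259.0], [246.0, 205.0], [246.0, 144.0]]
2.25 [[237.0, 254.0], [236.0, 202.0], [235.0, 143.0]]
2.3 [[228.0, 250.0], [227.0, 199.0], [225.0, 141.0]]
row 181 cols from 209 [133, 137, 132, 130, 127, 130, 134, 136, 132, 138, 132, 132, 129, 135, 158, 174, 162, 144, 116, 134, 129, 133, 135, 134, 139, 136, 134, 134, 172, 188, 199, 151, 150]
row 145 cols from 209 [132, 129, 134, 133, 131, 132, 128, 134, 132, 132, 129, 132, 131, 137, 159, 167, 162, 147, 106, 124, 126, 128, 134, 137, 136, 136, 129, 132, 130, 178, 194, 155, 151]
box-frame grasp [0.0009 0.1846 0.3286] q 2.003 radius 0.2737 F [-0.4 -0.3 -0.3] ff 0.0 w 0.0755 t 13.6
2.15 [-0.0009 -0.001   0.0792]
```

The bar shows at columns 251–263 (centre 257), which matches q=2.15. I'll descend and pinch.

```bash
echo '[0.075, -0.001, -0.001, 0.03, 0, 0, 0, 0.075, -0.001, -0.001, 0.06, 0, 0, 0, 0.075, -0.001, -0.001, 0.074, 0, 0, 0, 0.075, -0.001, -0.001, 0.079, 0, 0, 0, 0.075, -0.001, -0.001, 0.079, 0, 0, 0]' | python3 nudge.py 25 | grep -E "pos|force|wid"; python3 bar.py; echo '[0, 0, 0, 0, 0, 0, 0, 0, 0, 0, 0, 0, 0, 0, 0, 0, 0, 0, 0, 0, 0, 0, 0, 0, 0, 0, 0, 0, 0, 0, 0, 0, 0, 0, 0]' | python3 nudge.py 25 | grep -E "pos|force|wid"; python3 bar.py 2.15 2.1 2.0 1.9 1.8 1.7
```

```text
position: [0.5511, 0.3155, 0.1922]
force: [-0.2, -0.1, 0.6]
grip_width: 0.0753
finger_force: 0.0
box-frame grasp [-2.000e-04  1.868e-01  2.502e-01] q 2.172 radius 0.2064 F [-0.2 -0.1  0.6] ff 0.0 w 0.0753 t 14.22
position: [0.5508, 0.3157, 0.1918]
force: [0.8, 0.8, 2.6]
grip_width: 0.0117
finger_force: 24.4
box-frame grasp [-0.0005  0.1869  0.2498] q 2.174 radius 0.2061 F [0.8 0.8 2.6] ff 24.4 w 0.0117 t 14.85
2.15 [0.0004 0.0013 0.0004]
2.1 [ 0.0004  0.0099 -0.0052]
2.0 [ 0.0004  0.0279 -0.015 ]
1.9 [ 0.0003  0.0468 -0.0229]
1.8 [ 0.0003  0.0664 -0.029 ]
1.7 [ 0.0002  0.0865 -0.033 ]
```

The bar is pinched (11.7 mm). I'll follow the arc.

```bash
echo '[0, 0, 0.009, -0.005, 0, 0, 0, 0, 0, 0.027, -0.0145, 0, 0, 0, 0, 0, 0.046, -0.0225, 0, 0, 0, 0, 0, 0.0655, -0.0285, 0, 0, 0, 0, 0, 0.0855, -0.033, 0, 0, 0]' | python3 nudge.py | grep -E "pos|force|wid"; python3 bar.py 1.7 1.55 1.4 1.25 1.1 .95
```

```text
position: [0.53, 0.2311, 0.2247]
force: [-2.8, 2.5, -2.0]
grip_width: 0.0109
finger_force: 25.1
box-frame grasp [-0.0008  0.0998  0.2827] q 1.717 radius 0.2049 F [-2.8  2.5 -2. ] ff 25.1 w 0.0109 t 15.47
1.7 [ 0.0008 -0.0006 -0.0001]
1.55 [ 0.0007  0.0301 -0.0023]
1.4 [0.0007 0.0607 0.    ]
1.25 [0.0006 0.0906 0.0069]
1.1 [0.0005 0.1192 0.0182]
0.95 [0.0005 0.1458 0.0337]
```

```bash
echo '[0, 0, 0.03, -0.0023, 0, 0, 0, 0, 0, 0.0605, 0, 0, 0, 0, 0, 0, 0.0905, 0.007, 0, 0, 0, 0, 0, 0.119, 0.018, 0, 0, 0, 0, 0, 0.1458, 0.0337, 0, 0, 0]' | python3 nudge.py | grep -E "pos|force|wid"; python3 bar.py .95 .85 .75 .65 .55 .45
```

```text
position: [0.4954, 0.0885, 0.1904]
force: [-0.7, 4.6, -7.3]
grip_width: 0.0112
finger_force: 24.9
box-frame grasp [-0.001  -0.0469  0.2484] q 0.964 radius 0.205 F [-0.7  4.6 -7.3] ff 24.9 w 0.0112 t 16.1
0.95 [ 0.001  -0.0009 -0.0007]
0.85 [0.001  0.0154 0.0118]
0.75 [0.001  0.0303 0.0258]
0.65 [0.001  0.0438 0.0412]
0.55 [0.001  0.0557 0.0579]
0.45 [0.001  0.0658 0.0757]
```

```bash
echo '[0, 0, 0.016, 0.0122, 0, 0, 0, 0, 0, 0.031, 0.0262, 0, 0, 0, 0, 0, 0.0445, 0.0417, 0, 0, 0, 0, 0, 0.0563, 0.0583, 0, 0, 0, 0, 0, 0.0665, 0.076, 0, 0, 0]' | python3 nudge.py | grep -E "pos|force|wid"; python3 bar.py .45 .37 .29 .22 .15 .1
```

```text
position: [0.4802, 0.0244, 0.1141]
force: [-4.1, 1.9, -1.8]
grip_width: 0.0108
finger_force: 25.9
box-frame grasp [-0.0008 -0.1129  0.1721] q 0.467 radius 0.2048 F [-4.1  1.9 -1.8] ff 25.9 w 0.0108 t 16.73
0.45 [ 0.0008 -0.     -0.0007]
0.37 [0.0008 0.0068 0.0143]
0.29 [0.0008 0.0124 0.0297]
0.22 [0.0008 0.0163 0.0435]
0.15 [0.0008 0.0191 0.0575]
0.1 [0.0008 0.0206 0.0677]
```

```bash
echo '[0, 0, 0.0068, 0.0145, 0, 0, 0, 0, 0, 0.0124, 0.03, 0, 0, 0, 0, 0, 0.0163, 0.044, 0, 0, 0, 0, 0, 0.0191, 0.058, 0, 0, 0, 0, 0, 0.0206, 0.068, 0, 0, 0]' | python3 nudge.py | grep -E "pos|force|wid"; python3 bar.py .1 .07 .05 .03 .01 0
```

```text
position: [0.4754, 0.0043, 0.046]
force: [-4.2, -2.6, 0.2]
grip_width: 0.0112
finger_force: 26.5
box-frame grasp [-0.0007 -0.1334  0.104 ] q 0.117 radius 0.2049 F [-4.2 -2.6  0.2] ff 26.5 w 0.0112 t 17.35
0.1 [ 0.0007  0.0001 -0.0004]
0.07 [0.0007 0.0008 0.0057]
0.05 [0.0007 0.0011 0.0098]
0.03 [0.0007 0.0013 0.0139]
0.01 [0.0007 0.0015 0.018 ]
0.0 [0.0007 0.0015 0.02  ]
```

```bash
echo '[0, 0, 0.0008, 0.006, 0, 0, 0, 0, 0, 0.0012, 0.012, 0, 0, 0, 0, 0, 0.0015, 0.016, 0, 0, 0, 0, 0, 0.0015, 0.019, 0, 0, 0, 0, 0, 0.0015, 0.0195, 0, 0, 0]' | python3 nudge.py | grep -E "pos|force|wid"; echo '[0, 0, 0, 0.001, 0, 0, 0, 0, 0, 0, 0.001, 0, 0, 0]' | python3 nudge.py | grep -E "pos|force";echo '[0, 0, 0, 0.001, 0, 0, 0, 0, 0, 0, 0.001, 0, 0, 0]' | python3 nudge.py | grep -E "pos|force"; python3 bar.py 0
```

```text
position: [0.4751, 0.003, 0.0269]
force: [-4.7, -5.7, -0.8]
grip_width: 0.0111
finger_force: 26.8
position: [0.4751, 0.0029, 0.026]
force: [-4.7, -5.7, -0.7]
finger_force: 26.7
position: [0.4751, 0.0029, 0.025]
force: [-4.9, -5.8, -1.7]
finger_force: 26.7
box-frame grasp [-0.0007 -0.1349  0.083 ] q 0.015 radius 0.2049 F [-4.9 -5.8 -1.7] ff 26.7 w 0.011 t 18.48
0.0 [ 0.0007  0.0001 -0.001 ]
```

```bash
echo '[0, 0, 0, 0.001, 0, 0, 0, 0, 0, 0, 0.001, 0, 0, 0]' | python3 nudge.py | grep -E "pos|^force";echo '[0, 0, 0, 0.001, 0, 0, 0, 0, 0, 0, 0.001, 0, 0, 0]' | python3 nudge.py | grep -E "pos|^force";echo '[0, 0, 0, 0.001, 0, 0, 0, 0, 0, 0, 0.001, 0, 0, 0]' | python3 nudge.py | grep -E "pos|^force"
```

```text
position: [0.4751, 0.0029, 0.024]
force: [-5.4, -5.5, -2.0]
position: [0.4751, 0.0029, 0.0231]
force: [-6.1, -6.2, 0.3]
position: [0.4751, 0.0028, 0.0221]
force: [-5.7, -5.7, 2.9]
```

```bash
echo '[0, 0, 0, 0.001, 0, 0, 0, 0, 0, 0, 0.001, 0, 0, 0]' | python3 nudge.py | grep -E "pos|^force";echo '[0, 0, 0, 0.001, 0, 0, 0, 0, 0, 0, 0.001, 0, 0, 0]' | python3 nudge.py | grep -E "pos|^force"; echo '[0, 0, 0, 0.001, 0, 0, 0, 0, 0, 0, 0.001, 0, 0, 0]' | python3 nudge.py | grep -E "pos|^force"
```

```text
position: [0.4751, 0.0029, 0.0212]
force: [-6.1, -6.0, 5.6]
position: [0.4751, 0.0028, 0.0203]
force: [-8.0, -5.7, 5.6]
position: [0.4751, 0.0029, 0.0193]
force: [-7.5, -6.8, 8.9]
```

An upward reaction is building, so the lid is seated. I'll release and rise.

```bash
echo '[0.05, 0, 0, 0, 0, 0, 0, 0.05, 0, 0, 0, 0, 0, 0, 0.05, 0, 0, 0, 0, 0, 0, 0.05, 0, 0, 0, 0, 0, 0]' | python3 nudge.py | grep -E "pos|force|wid"; echo '[0.05, 0, 0, -0.02, 0, 0, 0, 0.05, 0, 0, -0.06, 0, 0, 0, 0.05, 0, 0, -0.1, 0, 0, 0, 0.05, 0, 0, -0.13, 0, 0, 0, 0.05, 0, 0, -0.13, 0, 0, 0]' | python3 nudge.py | grep -E "pos|force|wid"
python3 - <<'E'
from h import *
f=cv2.cvtColor(bot.grab_frame("wrist"),cv2.COLOR_BGR2GRAY);C=cam("wrist");R=Ro.from_euler('z',-.237);c=np.array([.5074,.1339,0])
for q in(0,.03,.1,.2):
    b=np.array([0,.07-.205*np.cos(q)+.004*np.sin(q),.08+.205*np.sin(q)+.004*np.cos(q)])
    print(q,[proj("wrist",R.apply(b+[x,0,0])+c,C)[0].round(1).tolist() for x in(.03,.045)])
b=np.array([.03,-.135,.084]);u,v=proj("wrist",R.apply(b)+c,C)[0].astype(int)
print("row",v,"from",u-40,f[v-1:v+2,u-40:u+41].mean(0)[::2].round().astype(int).tolist())
E
python3 to.py .642 .1012 .13 -.237
```

```text
position: [0.4765, 0.0043, 0.0194]
force: [1.3, -0.4, 0.3]
grip_width: 0.0498
finger_force: 0.0
position: [0.4776, 0.0045, 0.1513]
force: [-0.1, -0.3, -2.1]
grip_width: 0.0498
finger_force: 0.0
0 [[261.4, 154.3], [261.5, 136.1]]
0.03 [[261.2, 155.8], [261.3, 137.2]]
0.1 [[259.7, 159.6], [259.8, 140.0]]
0.2 [[254.9, 165.9], [254.8, 144.6]]
row 154 from 221 [139, 138, 140, 142, 140, 135, 136, 139, 143, 140, 140, 141, 139, 140, 144, 141, 131, 123, 159, 166, 174, 178, 167, 141, 128, 140, 143, 144, 142, 143, 144, 144, 143, 145, 143, 145, 147, 147, 142, 143, 140]
d [ 0.1381 -0.1325  0.0203] |d| 0.192 r [-0.0007 -0.0016  0.0027] pos [0.4768 0.0044 0.15  ] rot [-3.141e+00 -2.000e-03 -2.340e-01] F [ 0.5 -0.  -0.4] t 21.15 w 0.0497 ff 0.0
```

The bar is where a shut lid puts it (columns 257–267). Next, above the start button with the fingers shut.

```bash
echo '[0, 0.03, -0.03, 0, 0, 0, 0, 0, 0.065, -0.065, 0, 0, 0, 0, 0, 0.1, -0.1, 0, 0, 0, 0, 0, 0.138, -0.1325, 0.01, 0, 0, 0.0027, 0, 0.138, -0.1325, 0.02, 0, 0, 0.0027]' | python3 nudge.py 40 | grep -E "pos|force|wid"; echo '[0, 0, 0, 0, 0, 0, 0, 0, 0, 0, 0, 0, 0, 0]' | python3 nudge.py | grep pos
python3 - <<'E'
from h import *
f=bot.grab_frame("wrist").astype(int);C=cam("wrist")
for z in(.06,.065,.07):print(z,proj("wrist",[.642,.1012,z],C)[0].round(1))
g=f.min(2);u,v=proj("wrist",[.642,.1012,.067],C)[0].astype(int)
n,l,st,ct=cv2.connectedComponentsWithStats((g[v-60:v+60,u-60:u+60]>165).astype(np.uint8))
print([(st[i].tolist(),(ct[i]+[u-60,v-60]).round(1).tolist()) for i in range(1,n) if st[i][4]>150])
print(g[v,u-50:u+51:4].tolist(),g[v-60:v+61:5,u].tolist())
E
python3 to.py .642 .1012 .04 -.237
```

```text
position: [0.6426, 0.1032, 0.1266]
force: [-0.5, -0.6, -0.8]
grip_width: -0.0002
finger_force: 0.0
position: [0.6409, 0.1004, 0.1295]
0.06 [257.8 185.7]
0.065 [257.8 187.5]
0.07 [257.8 189.3]
[([45, 50, 33, 31, 774], [258.0, 193.2]), ([0, 110, 49, 10, 467], [220.0, 242.4]), ([75, 110, 45, 10, 431], [294.8, 242.3])]
[109, 152, 152, 152, 151, 152, 153, 65, 65, 157, 229, 230, 231, 230, 230, 229, 226, 67, 67, 62, 151, 151, 151, 150, 150, 130] [100, 103, 108, 72, 74, 109, 97, 37, 61, 43, 188, 228, 230, 232, 235, 237, 190, 76, 96, 118, 118, 135, 52, 54, 54]
d [ 0.0007 -0.0009  0.0899] |d| 0.09 r [-0.     -0.0003 -0.0008] pos [0.6411 0.1005 0.1299] rot [-3.142 -0.    -0.238] F [ 0.6 -0.4  0.5] t 22.07 w -0.0002 ff 0.0
```

```bash
echo '[0, -0.002, -0.001, 0.03, 0, 0, 0, 0, -0.002, -0.001, 0.06, 0, 0, 0, 0, -0.002, -0.001, 0.078, 0, 0, 0, 0, -0.002, -0.001, 0.084, 0, 0, 0, 0, -0.002, -0.001, 0.084, 0, 0, 0]' | python3 nudge.py | grep -E "pos|^force"; for i in 1; do echo '[0, 0, 0, 0.002, 0, 0, 0, 0, 0, 0, 0.002, 0, 0, 0]' | python3 nudge.py | grep -E "pos|^force"; echo '[0, 0, 0, 0.002, 0, 0, 0, 0, 0, 0, 0.002, 0, 0, 0]' | python3 nudge.py | grep -E "pos|^force"; echo '[0, 0, 0, 0.002, 0, 0, 0, 0, 0, 0, 0.002, 0, 0, 0]' | python3 nudge.py | grep -E "pos|^force"; done
```

```text
position: [0.64, 0.1025, 0.0459]
force: [-0.1, -0.1, -0.4]
position: [0.64, 0.1026, 0.0439]
force: [0.3, 0.2, -0.0]
position: [0.6397, 0.1026, 0.0414]
force: [0.2, -1.1, 0.1]
position: [0.6396, 0.1026, 0.0392]
force: [0.1, 0.6, 0.0]
```

```bash
for i in 1; do echo '[0, 0, 0, 0.002, 0, 0, 0, 0, 0, 0, 0.002, 0, 0, 0]' | python3 nudge.py | grep -E "pos|^force"; echo '[0, 0, 0, 0.002, 0, 0, 0, 0, 0, 0, 0.002, 0, 0, 0]' | python3 nudge.py | grep -E "pos|^force"; echo '[0, 0, 0, 0.002, 0, 0, 0, 0, 0, 0, 0.002, 0, 0, 0]' | python3 nudge.py | grep -E "pos|^force";  echo '[0, 0, 0, 0.002, 0, 0, 0, 0, 0, 0, 0.002, 0, 0, 0]' | python3 nudge.py | grep -E "pos|^force"; done
```

```text
position: [0.6398, 0.1026, 0.0373]
force: [0.5, 0.2, 1.2]
position: [0.6398, 0.1026, 0.0354]
force: [-0.2, -0.4, 1.6]
position: [0.6399, 0.1026, 0.0334]
force: [-0.5, -0.4, 3.8]
position: [0.6398, 0.1026, 0.0316]
force: [-1.6, -0.4, 7.3]
```

```bash
echo '[0, 0, 0, 0.001, 0, 0, 0, 0, 0, 0, 0.001, 0, 0, 0]' | python3 nudge.py | grep -E "pos|^force"; echo '[0, 0, 0, 0, 0, 0, 0]' | python3 nudge.py | grep -E "pos|^force"; echo '[0, 0, 0, -0.02, 0, 0, 0, 0, 0, 0, -0.06, 0, 0, 0, 0, 0, 0, -0.11, 0, 0, 0, 0, 0, 0, -0.14, 0, 0, 0, 0, 0, 0, -0.14, 0, 0, 0]' | python3 nudge.py | grep -E "pos|^force"
python3 - <<'E'
from h import *
C=cam("wrist");f=cv2.cvtColor(bot.grab_frame("wrist"),cv2.COLOR_BGR2GRAY);R=Ro.from_euler('z',-.237);c=np.array([.5074,.1339,0])
# lid end edge (+x) expected rows for shut lid
print([proj("wrist",R.apply([.105,y,.085])+c,C)[0].round(0).tolist() for y in(-.06,0,.06)])
print(bot.observe()["force"],bot.observe()["clock"])
E
```

```text
position: [0.6399, 0.1026, 0.0314]
force: [-5.7, -0.6, 19.6]
position: [0.6399, 0.1027, 0.0314]
force: [-5.9, -0.5, 19.5]
position: [0.6408, 0.1027, 0.1732]
force: [-0.5, 0.6, -0.5]
[[322.0, 213.0], [260.0, 213.0], [198.0, 213.0]]
[-0.34182575  0.84095084 -0.77578169] 25.5
```

The button bottomed out at 19.6 N and has been released. Nothing is in contact, so I'm handing in.

```bash
python3 -c "
from workcell import bot
print(bot.job_done())"
```

```text
the job is handed in; nothing more can be done
None
```

I set the probe down in the cradle, eased the lid shut by its bar, then pressed the start button to its stop and let go, keeping the arm away from the gel bottle and the mouse; the job is handed in at about 25.5 s, no verdict was returned, and I did not measure the final lid angle.

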